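# Uncover the copper crock and hold the scrap bin's sprung hatch open

## Robot

A 6-joint arm with a two-finger parallel gripper is mounted at the origin on the work surface. World frame = base frame: x ahead of the robot, y to its left, z up, the work surface at z = 0. Lengths are in m, angles in rad, forces in N, time in s.
With the tool pointing down it reaches from about 0.25 to 0.725 m from the base axis. Payload 4 kg.
Tool frame: the origin (TCP) lies on the centre line of the jaws, within the pads' length; the fingertips stand 25 mm ahead of it and the grasp point (between the pads) lies 6 mm ahead of it; z points along the fingers, x is the direction in which the jaws open and shut, and the axes are right-handed (so a half turn about z gives the same grasp; the last joint's range is limited). The gripper opens to 85 mm and grips with 20 to 120 N. Pads are 22 mm wide; open, the fingers measure 114 mm over their backs; the gripper's body (76 mm by 85 mm) begins 54 mm behind the grasp point. The pads swing forward as they close: fully open they stand 13 mm farther back than shut.
Start: joints at [-1.169, 0.241, 0.005, 1.335, 0, 1.571], TCP at [0.196, -0.46, 0.256] pointing down, gripper open.
Joint ranges: [-2.72, 2.72], [-1.05, 1.87], [-1.09, 1.28], [-1.99, 2.15], [-1.42, 1.44], [-3.14, 3.14]. Speed limits (rad/s): [2.79, 2.79, 3.14, 3.14, 3.14, 3.14].

## Interface

Orientations are given as a unit quaternion [x, y, z, w].
In Python, from workcell import bot, imaging, order gives the robot as it stands.
- The arm moves only by the tool carry_out, never from a script. Its argument "moves" is a list of rows, each a list of 5 numbers: the shift along the tool's x, y, z scaled (see below), then the turn about the tool's z scaled (see below), then the opening, from -1 (shut) to 1 (fully open). In form: [[tx, ty, tz, roll, hand], ...]. A call has 1 to 20 rows; each row is the pose to reach, as a shift and turn from the pose commanded when the call began, along the tool's axes at that moment; what a row does not reach only later rows make up. The controller multiplies each number of a shift by 0.1 m and each number of a turn by 90 degrees. A row lasts 1/10 s, in which the tool goes at most 50 mm and 8.59 degrees, less where a joint would pass 70% of its speed; a pose out of reach is approached as far as the arm can. A call with a number of a shift or a turn outside -1 to 1 is refused whole. A call with a gripper value outside its range is refused whole. The fingers move at their own pace and stop on an object; the grip force is fixed at half the most. Time passes only in rows, so rows that repeat a pose let the fingers close. It gives the time, the measured TCP pose, the force and the opening at its end, in the units of the state.
- bot.get_obs(): the state, without advancing time (a new reading comes with each control period).
- imaging.camera(name): name is "scene" or "top" or "wrist"; returns the picture (480x640x3 uint8, red, green, blue); there is no depth.
- imaging.camera_model(name): a dict with "fovy" (degrees; the focal length in pixels is half the picture's height over the tangent of half this angle, whatever the lens; pixels are square), "cx", "cy" (the principal point, pixels), "dist" ([k1, k2, p1, p2, k3] as OpenCV has them; the pictures are not rectified), "eye" and "rotation" of the camera in the world. Camera axes: x right, y up, looking along -z (the intrinsics and any distortion apply to the point x, -y, -z); pixel columns grow to the right and rows downward; lengths in m; the calibration is good to about 2 mm. A picture is of the moment at which its call begins: read the wrist's pose just before it. camera_model takes no time and is no camera call; for the wrist camera it gives the pose at the moment of the call.
- order.job_done(): hands the job in, once; it reports no verdict.
The state is a dict: "clock": time; "joint_pos": joint angles; "joint_vel": joint speeds; "tau": joint torques, N m; "eef_pos": TCP position; "tool_rot": TCP orientation; "ft_force": force on the tool from outside, world axes, zero at the start; "ft_torque": the same for the moment, N m; "grip_width": finger opening in m.
Only numpy, scipy, OpenCV 4.12 (cv2) and the standard library are available. Lean on these libraries where they do the work, as an engineer would, in place of code of your own. Each camera call takes 0.05 s, during which the arm holds its last target.

## Task

A student is about to tip the copper offcuts from the white crock into the red scrap bin. First lift the blue lid off the crock by its knob and set it down, knob up, on the round cork mat and let go of it without dropping it; then take the bin's sprung hatch by its steel bar, raise it past its balance point (into the black part of the scales at its sides) without letting it spring open to its stop, bring it back and finish still holding it by the bar just below the balance point, with the hatch in the green band of the scales. Leave the crock standing where it is and do not disturb the bottle, the wax block or the brush.

Things in the scene. Friction and masses are not known exactly. Their poses are not given: they have to be found in the camera images.
- crock_lid: Loose blue lid, about 0.22 kg, on the crock at the start. Origin: centre of its underside, z up through the knob. Plug 96 mm across, 6 mm deep (enters the crock's mouth), disc 128 mm across (z 6 to 12 mm), stem 16 mm across (z 12 to 28), black knob 26 mm across (z 28 to 48). Set down, it rests on the plug.
- lid_knob (a point): Centre of the lid's black knob (26 mm across, 20 mm high), 38 mm above the lid's origin: the point to grip.
- crock: Loose round white ceramic crock, about 0.9 kg, 120 mm across, 80 mm high, wall 5 mm (mouth 110 mm across), with copper offcuts in it. Origin: centre of its underside. Its disc of a lid rests on the rim, so the lid's origin starts 74 mm above the crock's.
- cork_mat: Round cork mat 160 mm across, 4 mm thick, fixed to the bench. Origin: centre of its underside, at bench height; a lid standing on it has its origin at 4 mm.
- scrap_bin: Red steel bin fixed to the bench, 220 x 220 x 110 mm; under a hatch 220 x 224 x 6 mm. Origin: centre of its underside; its -x side faces the robot, within 15 degrees of yaw. On its -y and +y sides upright curved scales about the hinge (radius 125 mm, 26 mm wide): white, green for 0.70 to 0.86 rad, white, black from 0.92 to 1.40 rad. The hatch's yellow edges point at them.
- hatch_bar (a point): Middle of the hatch's round handle bar, 12 mm thick, 120 mm long, parallel to the hinge; it can turn between finger pads. It lies 190 mm from the hinge line towards the free edge and 46.5 mm from it square to the hatch (34 mm gap between bar and hatch). Axes turn with the hatch: y along the bar, x along the hatch to the hinge, z square out of it (up when shut).
- hatch_hinge (a point): Middle of the hinge line of the hatch, at the middle of the bin's far top edge, 110.5 mm above the bench; y along the hinge; turns with the hatch.
- spray_bottle: Bystander: grey metal bottle with a black cap, 52 mm across, 150 mm high. Origin: centre of its underside.
- wax_block: Bystander: yellowish block of wax 50 x 35 x 30 mm. Origin: centre of its underside.
- wire_brush: Bystander: hand brush lying on the bench to the left of the bin. Origin: on its underside.
- hatch: The red hatch with its steel handle (a bar on two 10 mm posts at its ends). Its origin lies at the middle of the hinge line and turns with the hatch: grip at hatch_bar.
- hatch_angle (a joint): Opening angle of the red hatch, rad: 0 shut (level, at the start), 1.40 its stop. Hinged along the bin's far (+x) top edge; the near edge swings up and away from the robot. Sprung: balance point at 0.92. Below it falls shut if let go (lifting takes 3 N at the bar when shut, under 1 N at 0.8), above it it springs open (1 N at 1.05, 3 N near the stop). Green band: 0.70 to 0.86.
There are look-alikes about, which are no part of the job. What is meant by the crock is not turquoise or yellow, and is the smaller of those in its own colour.

How it is judged:
By the outcome, as a careful person would: the job done as asked, in the order asked, and still so for the second after the job is handed in, while the arm keeps its last pose, push and grip.
It also fails if it takes over 61 s, if anything falls off the work surface, if the arm or the gripper's body presses on something with over 40 N, if the wrist force passes 120 N, or if a joint passes its speed limit or range.

## Working session

There is one attempt and no reset: what is moved stays moved. The work goes in short steps, Python scripts to look and compute and a tool call to move; the robot and the scene stay as the last step left them, time stands still between calls to the robot, and variables do not carry over. Pictures are saved under pics/ and viewed, and the job is handed in when it is done.

Besides the shell and the picture viewer there is one more tool, called as a command line: name --pt "numbers of a row" for each row, then --argument value for the rest. carry_out: Moves the arm, as the interface text tells. Its arguments: {"type":"object","properties":{"moves":{"type":"array","items":{"type":"array","items":{"type":"number","minimum":-1,"maximum":1}}}},"required":["moves"]}

```bash
mkdir -p pics; cat > h.py <<'E'
import numpy as np, cv2
from workcell import bot, imaging, order
def snap(n,f):
    m=imaging.camera_model(n); im=np.asarray(imaging.camera(n)); cv2.imwrite('pics/'+f,im[:,:,::-1]); return m,im
def K(m):
    f=240/np.tan(np.radians(m['fovy'])/2); return np.array([[f,0,m['cx']],[0,f,m['cy']],[0,0,1.]])
def ray(m,uv):
    p=cv2.undistortPoints(np.array(uv,float).reshape(-1,1,2),K(m),np.array(m['dist'],float)).reshape(-1,2)
    d=np.c_[p[:,0],-p[:,1],-np.ones(len(p))]
    return np.array(m['eye']),d@np.array(m['rotation']).reshape(3,3).T
def onz(m,uv,z):
    e,d=ray(m,uv); return e+d*((z-e[2])/d[:,2])[:,None]
def proj(m,P):
    q=(np.atleast_2d(P)-np.array(m['eye']))@np.array(m['rotation']).reshape(3,3)
    q=q*[1,-1,-1]
    return cv2.projectPoints(q.reshape(-1,1,3),np.zeros(3),np.zeros(3),K(m),np.array(m['dist'],float))[0].reshape(-1,2)
E
python3 - <<'E'
from h import *
o=bot.get_obs();print(o)
for n in ['scene','top','wrist']:
    m,im=snap(n,n+'0.png');print(n,m)
    import pickle;pickle.dump(m,open(n+'0.pkl','wb'))
E
```

```text
{'clock': 0.0, 'joint_pos': array([-1.16903762e+00,  2.41428322e-01,  3.75307857e-03,  1.33520805e+00,
        5.84495045e-06,  1.57076799e+00]), 'joint_vel': array([-0.00086234, -0.00017495,  0.00142596, -0.0001317 , -0.00060963,
       -0.00062487]), 'tau': array([ 7.36075599e-04, -3.72322154e+01,  2.52405024e+01,  1.70159829e-02,
        1.49836164e-04,  2.36382135e-06]), 'eef_pos': array([ 0.19529758, -0.4596625 ,  0.25541625]), 'tool_rot': array([ 8.33985063e-01, -5.51786033e-01, -8.68620067e-04, -5.78241120e-04]), 'ft_force': array([-0.06722688,  0.0751865 ,  0.50071565]), 'ft_torque': array([-0.03248496, -0.04449997,  0.02139153]), 'grip_width': 0.08495269742397261}
scene {'fovy': 56.894061317091214, 'cx': 326.8467534678897, 'cy': 232.24064603492414, 'dist': array([0.01229058, 0.        , 0.        , 0.        , 0.        ]), 'eye': array([1.06139945, 0.07385642, 0.94081074]), 'rotation': array([0.19739799, 0.22444841, 0.70120751, 0.64727504])}
top {'fovy': 45.549182317619014, 'cx': 333.72789141941314, 'cy': 231.25774500950166, 'dist': array([-0.04451423,  0.        ,  0.        ,  0.        ,  0.        ]), 'eye': array([0.37964589, 0.01987955, 1.3923076 ]), 'rotation': array([ 0.03190248, -0.03735631, -0.70260723,  0.70988015])}
wrist {'fovy': 71.27666471610702, 'cx': 320.82466029903986, 'cy': 238.57060130245824, 'dist': array([0.00701886, 0.        , 0.        , 0.        , 0.        ]), 'eye': array([ 0.27173513, -0.42763432,  0.37425801]), 'rotation': array([-0.13516087,  0.09071893, -0.54426327,  0.82296969])}
```

Rotation is a quaternion; fix that. View pictures.

```bash
sed -i "s/np.array(m\['rotation'\]).reshape(3,3)/Rm(m)/" h.py; cat >> h.py <<'E'
from scipy.spatial.transform import Rotation as R
def Rm(m): return R.from_quat(m['rotation']).as_matrix()
E
cat h.py | grep Rm
```

```text
return np.array(m['eye']),d@Rm(m).T
    q=(np.atleast_2d(P)-np.array(m['eye']))@Rm(m)
def Rm(m): return R.from_quat(m['rotation']).as_matrix()
```

View pics/top0.png

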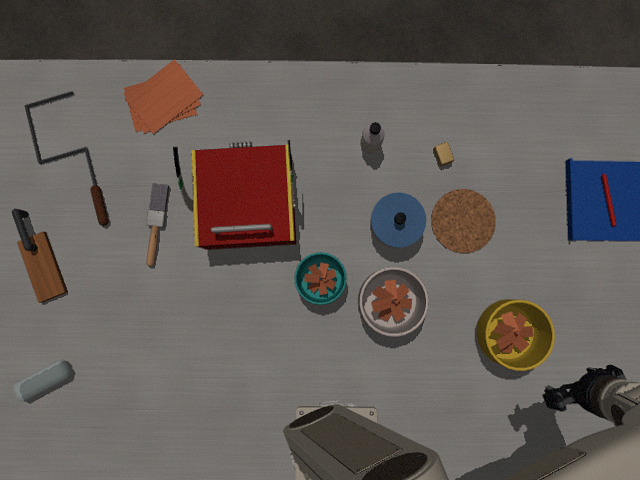

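View pics/scene0.png

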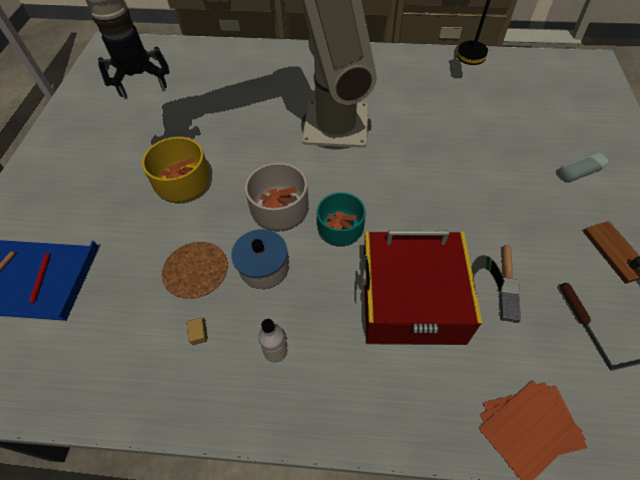

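View pics/wrist0.png

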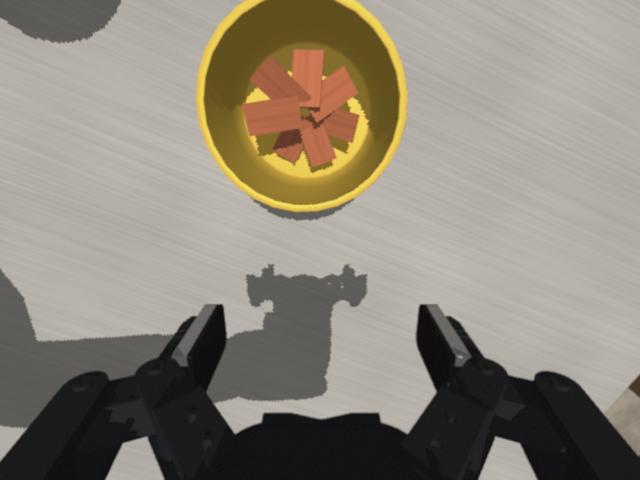

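The top picture shows the blue lid at about (398,220) with its knob at (400,219), the cork mat at (463,220) and the bar at (242,230). The hatch is the red square centred near (243,195). The crock wanted is the small white one under the blue lid.

```bash
cat > meas.py <<'E'
from h import *
import pickle
def load(n):
    return pickle.load(open(n+'0.pkl','rb')), cv2.imread('pics/'+n+'0.png')
def blobs(mask,n=3):
    c,_=cv2.findContours(mask.astype(np.uint8),cv2.RETR_EXTERNAL,cv2.CHAIN_APPROX_NONE)
    return sorted(c,key=cv2.contourArea)[::-1][:n]
def pxhsv(im): return cv2.cvtColor(im,cv2.COLOR_BGR2HSV)
def tri(u1,m1,u2,m2):
    e1,d1=ray(m1,[u1]);e2,d2=ray(m2,[u2]);d1=d1[0];d2=d2[0]
    s=np.linalg.lstsq(np.c_[d1,-d2],e2-e1,rcond=None)[0]
    a=e1+s[0]*d1;b=e2+s[1]*d2
    return (a+b)/2,np.linalg.norm(a-b)
roi={'top':dict(lid=(360,180,440,260),mat=(425,180,505,260),bin=(180,130,310,260)),
 'scene':dict(lid=(225,225,295,295),mat=(155,235,235,305),bin=(355,220,485,350))}
kc={}
for n in ['top','scene']:
    m,im=load(n);h=pxhsv(im)
    def crop(k,mask):
        z=np.zeros(mask.shape,bool);x0,y0,x1,y1=roi[n][k];z[y0:y1,x0:x1]=mask[y0:y1,x0:x1];return z
    H,S,V=[h[:,:,i].astype(int) for i in range(3)]
    b=blobs(crop('lid',(abs(H-105)<15)&(S>90)))[0]
    hull=cv2.convexHull(b).reshape(-1,2)
    P=onz(m,hull,0.086);c,r=cv2.minEnclosingCircle(P[:,:2].astype(np.float32)*1000);print(n,'lid',c,r)
    k=blobs(crop('lid',(V<45)),1)[0];M=cv2.moments(k);kc[n]=(M['m10']/M['m00'],M['m01']/M['m00']);print(' knob px',kc[n],cv2.contourArea(k),onz(m,[kc[n]],.115))
    b=blobs(crop('mat',(H<22)&(S>60)))[0].reshape(-1,2)
    P=onz(m,b,0.004);P2=(P[:,:2]*1000).astype(np.float32)
    c,r=cv2.minEnclosingCircle(P2);print(n,'mat',c,r,cv2.fitEllipse(P2))
    b=blobs(crop('bin',(H>12)&(H<35)&(S>150)&(V>100)),4)
    for q in b:
        if cv2.contourArea(q)>20: print(' yellow',cv2.boxPoints(cv2.minAreaRect(q)).tolist())
print('knob tri',tri(kc['top'],load('top')[0],kc['scene'],load('scene')[0]))
E
python3 meas.py; python3 - <<'E'
import cv2
for n,r in [('top',(180,130,310,260)),('scene',(355,220,485,350))]:
    im=cv2.imread(f'pics/{n}0.png')[r[1]:r[3],r[0]:r[2]]
    cv2.imwrite(f'pics/{n}bin.png',cv2.resize(im,None,fx=4.5,fy=4.5,interpolation=cv2.INTER_CUBIC))
E
```

```text
top lid (537.1063232421875, -137.37490844726562) 63.712913513183594
 knob px (399.74652777777777, 218.421875) 96.0 [[ 0.53591776 -0.13786177  0.115     ]]
top mat (546.4273071289062, -307.36407470703125) 79.91666412353516 ((546.4083862304688, -307.37261962890625), (156.71337890625, 157.6791534423828), 2.5798864364624023)
 yellow [[284.5688171386719, 145.02330017089844], [288.7188415527344, 144.79896545410156], [293.8623352050781, 239.95335388183594], [289.7123107910156, 240.1776885986328]]
 yellow [[190.89430236816406, 150.0394744873047], [194.99620056152344, 149.8929901123047], [198.3923797607422, 244.98597717285156], [194.2904815673828, 245.13246154785156]]
scene lid (537.291015625, -136.90341186523438) 64.50556945800781
 knob px (257.4145299145299, 245.68518518518516) 117.0 [[ 0.53878409 -0.13690413  0.115     ]]
scene mat (545.7484741210938, -306.9691467285156) 80.5748062133789 ((546.19580078125, -307.2709655761719), (157.18392944335938, 158.2381134033203), 127.81906127929688)
 yellow [[459.7126770019531, 232.05502319335938], [464.0022277832031, 231.23361206054688], [481.3694763183594, 321.9292297363281], [477.0799255371094, 322.7506408691406]]
 yellow [[364.07769775390625, 231.09378051757812], [368.84686279296875, 230.86111450195312], [373.2919921875, 321.9857482910156], [368.5228271484375, 322.2184143066406]]
knob tri (array([ 0.53634999, -0.13811873,  0.1111253 ]), np.float64(0.0004463668327056866))
```

View pics/topbin.png

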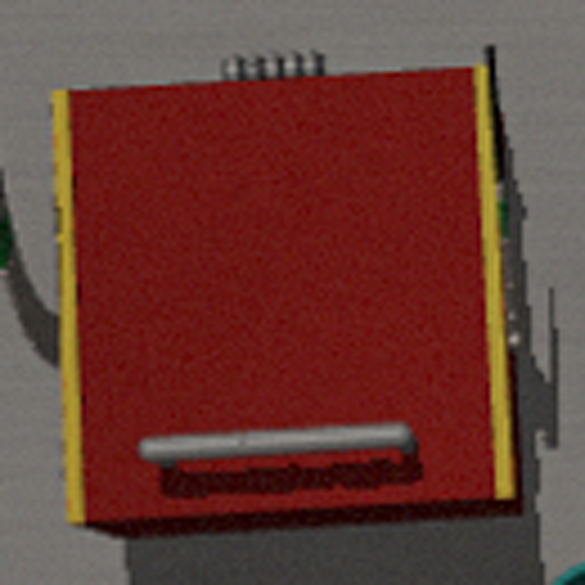

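View pics/scenebin.png

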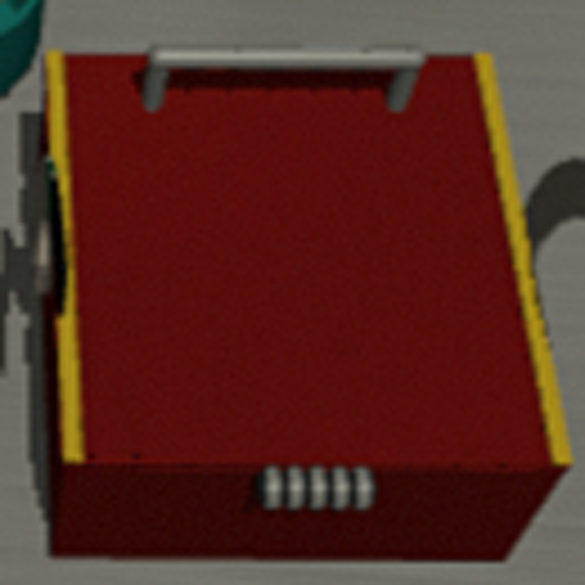

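```bash
cat > bin.py <<'E'
from meas import *
mt,_=load('top');ms,_=load('scene')
A=np.array([[53,90],[488,66],[515,497],[67,522]])/4.5+[180,130]
P=onz(mt,A,.1135);print('top hatch corners',P.round(4),P.mean(0),[np.linalg.norm(P[i]-P[i-1]) for i in range(4)])
B=np.array([[46,53],[490,53],[570,465],[66,462]])/4.5+[355,220]
Q=onz(ms,B,.1135);print('scene',Q.round(4),Q.mean(0))
print('bar top',onz(mt,np.array([[140,449],[415,436]])/4.5+[180,130],.157))
print('bar scene',onz(ms,np.array([[150,57],[424,57]])/4.5+[355,220],.157))
for nm,X in [('t',P),('s',Q)]:
    print('edges yaw',[np.degrees(np.arctan2(*(X[(i+1)%4]-X[i])[[1,0]])) for i in range(4)])
o=bot.get_obs();print(R.from_quat(o['tool_rot']).as_matrix().round(4))
E
python3 bin.py | tail -20
```

```text
yellow [[459.7126770019531, 232.05502319335938], [464.0022277832031, 231.23361206054688], [481.3694763183594, 321.9292297363281], [477.0799255371094, 322.7506408691406]]
 yellow [[364.07769775390625, 231.09378051757812], [368.84686279296875, 230.86111450195312], [373.2919921875, 321.9857482910156], [368.5228271484375, 322.2184143066406]]
knob tri (array([ 0.53634999, -0.13811873,  0.1111253 ]), np.float64(0.0004463668327056866))
top hatch corners [[0.6884 0.3366 0.1135]
 [0.703  0.116  0.1135]
 [0.4838 0.0986 0.1135]
 [0.4688 0.3218 0.1135]] [0.58598143 0.21824113 0.1135    ] [np.float64(0.22003583205709235), np.float64(0.22110080390151676), np.float64(0.2199011820277098), np.float64(0.2237481914182832)]
scene [[0.4821 0.101  0.1135]
 [0.4655 0.3231 0.1135]
 [0.6854 0.3378 0.1135]
 [0.7015 0.1175 0.1135]] [0.58362157 0.21986052 0.1135    ]
bar top [[0.50150752 0.2773681  0.157     ]
 [0.50923355 0.14464088 0.157     ]]
bar scene [[0.5111672  0.14910854 0.157     ]
 [0.50146116 0.2787299  0.157     ]]
edges yaw [np.float64(-86.21693405756896), np.float64(-175.45278200938876), np.float64(93.82250678158509), np.float64(3.857380509455431)]
edges yaw [np.float64(94.27927474210489), np.float64(3.807121953868767), np.float64(-85.80682785625491), np.float64(-175.71396153899386)]
[[ 3.910e-01 -9.204e-01 -6.000e-04]
 [-9.204e-01 -3.910e-01  1.400e-03]
 [-1.600e-03  0.000e+00 -1.000e+00]]
```

carry_out --pt "-0.1 -0.1 0 -0.09 1" --pt "-0.25 -0.25 0 -0.18 1" --pt "-0.4 -0.4 0 -0.27 1" --pt "-0.55 -0.55 0 -0.36 1" --pt "-0.7 -0.7 0 -0.45 1" --pt "-0.85 -0.85 0 -0.54 1" --pt "-0.95 -0.95 0 -0.63 1" --pt "-1 -1 0 -0.72 1" --pt "-1 -1 0 -0.79 1" --pt "-1 -1 0 -0.79 1"

```text
clock: 1.15
eef_pos: [0.2485, -0.3286, 0.2562]
tool_rot: [0.999, 0.036, -0.0, -0.0]
ft_force: [0.8, -1.0, -0.5]
grip_width: 0.0853
```

```bash
cat > d.py <<'E'
# usage: d.py x y z  -> remaining shift in tool units (0.1 m), z for TCP
import sys
from h import *
o=bot.get_obs();M=R.from_quat(o['tool_rot']).as_matrix()
print('t',round(o['clock'],2),'p',o['eef_pos'].round(4),'yaw',np.degrees(np.arctan2(M[1,0],M[0,0])).round(2),'tilt',M[:,2].round(4),'F',o['ft_force'].round(2),'T',o['ft_torque'].round(2),'w',round(o['grip_width'],4),'q',o['joint_pos'].round(2))
if len(sys.argv)>3: print('shift units',((M.T@(np.array(sys.argv[1:4],float)-o['eef_pos']))*10).round(3))
E
python3 d.py .5368 -.1375 .2
```

```text
t 1.15 p [ 0.2485 -0.3286  0.2562] yaw 4.15 tilt [-2.e-04  3.e-04 -1.e+00] F [ 0.85 -0.98 -0.46] T [0.   0.02 0.01] w 0.0853 q [-0.92  0.07 -0.2   1.3  -0.    0.58]
shift units [ 3.014 -1.698  0.561]
```

carry_out --pt "0.2 -0.1 0 0 1" --pt "0.5 -0.3 0 0 1" --pt "0.9 -0.5 0 0 1" --pt "1 -0.57 0 0 1"

```text
clock: 1.55
eef_pos: [0.3466, -0.2637, 0.2561]
tool_rot: [0.999, 0.036, 0.001, -0.0]
ft_force: [0.1, 0.0, 0.4]
grip_width: 0.0855
```

carry_out --pt "0.4 -0.2 0 0 1" --pt "0.8 -0.45 0 0 1" --pt "1 -0.57 0 0 1"

```text
clock: 1.85
eef_pos: [0.4418, -0.1995, 0.256]
tool_rot: [0.999, 0.036, 0.0, -0.0]
ft_force: [0.6, -1.0, 0.4]
grip_width: 0.0857
```

carry_out --pt "0.4 -0.2 0 0 1" --pt "0.7 -0.4 0 0 1" --pt "0.9 -0.5 0.2 0 1" --pt "1 -0.56 0.4 0 1" --pt "1 -0.56 0.5 0 1" --pt "1 -0.56 0.5 0 1"

```text
clock: 2.45
eef_pos: [0.5338, -0.138, 0.2042]
tool_rot: [0.999, 0.035, -0.002, -0.001]
ft_force: [-0.5, 0.3, 0.2]
grip_width: 0.0853
```

```bash
python3 d.py .5368 -.1375 .118; python3 -c "
from h import *
m,im=snap('wrist','w1.png');print(proj(m,[[.5368,-.1375,.122],[.5368,-.1375,.086]]))"
```

```text
t 2.45 p [ 0.5338 -0.138   0.2042] yaw 4.05 tilt [-5.e-03  8.e-04 -1.e+00] F [-0.5   0.31  0.19] T [-0.04  0.05  0.01] w 0.0853 q [-0.25  0.37  0.05  1.25 -0.    1.25]
shift units [ 0.035 -0.002  0.862]
[[325.99155454 259.58911417]
 [325.51749249 241.35852656]]
```

View pics/w1.png

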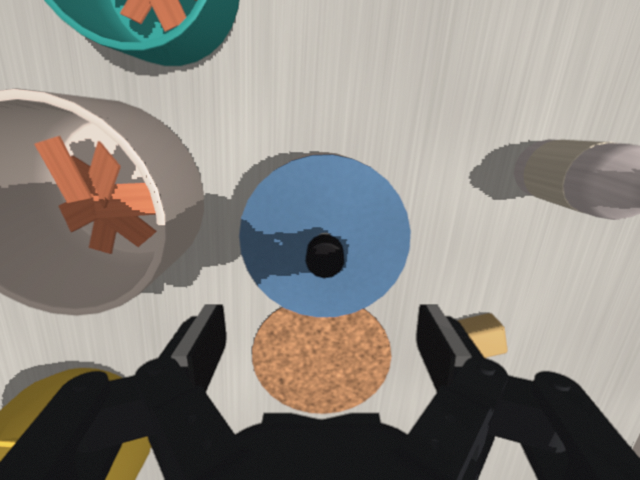

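The wrist picture shows the knob at (325,256), centred between the fingers. That is where the projection puts it, at (326,259), so I'll descend.

carry_out --pt "0.02 0 0.15 0 1" --pt "0.02 0 0.35 0 1" --pt "0.02 0 0.55 0 1" --pt "0.02 0 0.7 0 1" --pt "0.02 0 0.8 0 1" --pt "0.02 0 0.86 0 1" --pt "0.02 0 0.86 0 1" --pt "0.02 0 0.86 0 1"

```text
clock: 3.3
eef_pos: [0.5379, -0.1381, 0.1212]
tool_rot: [0.999, 0.036, 0.001, 0.0]
ft_force: [1.2, -0.2, -0.0]
grip_width: 0.0852
```

```bash
python3 d.py .5368 -.1375 .118
```

```text
t 3.3 p [ 0.5379 -0.1381  0.1212] yaw 4.09 tilt [ 1.4e-03 -4.0e-04 -1.0e+00] F [ 1.18 -0.2  -0.04] T [-0.04  0.   -0.07] w 0.0852 q [-0.25  0.44 -0.07  1.05 -0.    1.25]
shift units [-0.011 -0.007  0.032]
```

carry_out --pt "-0.01 0 0.02 0 0" --pt "-0.01 0 0.02 0 -0.3" --pt "-0.01 0 0.02 0 -1" --pt "-0.01 0 0.02 0 -1" --pt "-0.01 0 0.02 0 -1" --pt "-0.01 0 0.02 0 -1" --pt "-0.01 0 0.02 0 -1" --pt "-0.01 0 0.02 0 -1"

```text
clock: 4.1
eef_pos: [0.5368, -0.1379, 0.1187]
tool_rot: [0.999, 0.036, 0.0, 0.0]
ft_force: [-0.4, 0.6, 3.0]
grip_width: 0.0241
```

```bash
python3 d.py .5368 -.1375 .118
```

```text
t 4.1 p [ 0.5368 -0.1379  0.1187] yaw 4.13 tilt [ 9.e-04 -2.e-04 -1.e+00] F [-0.41  0.57  2.96] T [0.02 0.04 0.01] w 0.0241 q [-0.25  0.44 -0.08  1.05  0.    1.25]
shift units [ 0.    -0.004  0.007]
```

carry_out --pt "0 0 -0.03 0 -1" --pt "0 0 -0.08 0 -1" --pt "0 0 -0.15 0 -1" --pt "0 0 -0.25 0 -1" --pt "0 0 -0.35 0 -1" --pt "0 0 -0.45 0 -1" --pt "0 0 -0.5 0 -1" --pt "0 0 -0.5 0 -1"

```text
clock: 4.9
eef_pos: [0.5372, -0.138, 0.1697]
tool_rot: [0.999, 0.036, 0.001, 0.0]
ft_force: [0.5, -1.2, -1.9]
grip_width: 0.0244
```

```bash
python3 d.py .5462 -.3072 .0487; python3 -c "
from h import *
m,im=snap('scene','s1.png')"
```

```text
t 4.9 p [ 0.5372 -0.138   0.1697] yaw 4.12 tilt [ 2.4e-03 -6.0e-04 -1.0e+00] F [ 0.49 -1.17 -1.87] T [ 0.    0.04 -0.01] w 0.0244 q [-0.25  0.4  -0.01  1.17 -0.    1.25]
shift units [-0.035  1.693  1.211]
```

View pics/s1.png

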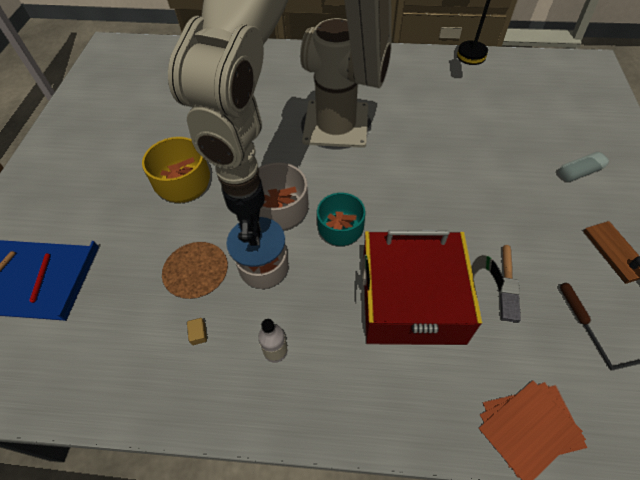

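The scene picture shows the lid at (257,243) lifted clear of the crock at (263,268), which has not moved. Next I'll carry the lid to the mat.

carry_out --pt "0 0.1 0 0 -1" --pt "0 0.25 0 0 -1" --pt "0 0.45 0 0 -1" --pt "0 0.65 0 0 -1" --pt "0 0.85 0 0 -1" --pt "0 0.95 0 0 -1" --pt "0 1 0 0 -1"

```text
clock: 5.65
eef_pos: [0.5433, -0.2393, 0.1677]
tool_rot: [0.999, 0.035, -0.0, -0.0]
ft_force: [0.1, 0.1, -2.1]
grip_width: 0.0246
```

carry_out --pt "-0.01 0.15 0 0 -1" --pt "-0.02 0.35 0 0 -1" --pt "-0.03 0.55 0 0 -1" --pt "-0.03 0.65 0.05 0 -1" --pt "-0.03 0.69 0.2 0 -1" --pt "-0.03 0.69 0.4 0 -1" --pt "-0.03 0.69 0.6 0 -1" --pt "-0.03 0.69 0.8 0 -1" --pt "-0.03 0.69 0.95 0 -1" --pt "-0.03 0.69 1 0 -1" --pt "-0.03 0.69 1 0 -1"

```text
clock: 6.75
eef_pos: [0.545, -0.3064, 0.0671]
tool_rot: [0.999, 0.036, -0.001, -0.001]
ft_force: [0.6, -0.8, -1.5]
grip_width: 0.024
```

```bash
python3 d.py .5462 -.3072 .0487
```

```text
t 6.75 p [ 0.545  -0.3064  0.0671] yaw 4.13 tilt [-0.0021  0.0012 -1.    ] F [ 0.63 -0.77 -1.51] T [-0.   -0.01 -0.01] w 0.024 q [-0.51  0.62  0.08  1.03  0.    0.99]
shift units [0.012 0.009 0.184]
```

carry_out --pt "0.01 0.01 0.04 0 -1" --pt "0.01 0.01 0.08 0 -1" --pt "0.01 0.01 0.11 0 -1" --pt "0.01 0.01 0.13 0 -1" --pt "0.01 0.01 0.15 0 -1" --pt "0.01 0.01 0.16 0 -1" --pt "0.01 0.01 0.16 0 -1" --pt "0.01 0.01 0.16 0 -1"

```text
clock: 7.55
eef_pos: [0.5467, -0.3076, 0.0524]
tool_rot: [0.999, 0.036, 0.0, 0.0]
ft_force: [0.1, 0.7, -1.2]
grip_width: 0.0242
```

```bash
python3 d.py .5462 -.3072 .0487
```

```text
t 7.55 p [ 0.5467 -0.3076  0.0524] yaw 4.12 tilt [ 1.e-04 -1.e-04 -1.e+00] F [ 0.09  0.75 -1.25] T [-0.01 -0.    0.04] w 0.0242 q [-0.51  0.64  0.07  1.   -0.    0.99]
shift units [-0.005 -0.004  0.037]
```

carry_out --pt "0 0 0.01 0 -1" --pt "0 0 0.015 0 -1" --pt "0 0 0.02 0 -1" --pt "0 0 0.025 0 -1" --pt "0 0 0.025 0 -1" --pt "0 0 0.025 0 -1"

```text
clock: 8.15
eef_pos: [0.5467, -0.3076, 0.0498]
tool_rot: [0.999, 0.036, -0.0, -0.0]
ft_force: [0.8, -0.8, -1.8]
grip_width: 0.0242
```

```bash
python3 d.py .5462 -.3072 .0487
```

```text
t 8.15 p [ 0.5467 -0.3076  0.0498] yaw 4.12 tilt [-0.  0. -1.] F [ 0.76 -0.76 -1.8 ] T [ 0.02 -0.01 -0.01] w 0.0242 q [-0.51  0.64  0.06  0.99 -0.    0.99]
shift units [-0.005 -0.004  0.011]
```

carry_out --pt "0 0 0.005 0 -1" --pt "0 0 0.01 0 -1" --pt "0 0 0.015 0 -1" --pt "0 0 0.015 0 -1" --pt "0 0 0.015 0 -1"

```text
clock: 8.65
eef_pos: [0.5467, -0.3076, 0.0487]
tool_rot: [0.999, 0.036, 0.0, 0.0]
ft_force: [-0.9, 0.8, 2.9]
grip_width: 0.0243
```

```bash
python3 d.py .5462 -.3072 .0487
```

```text
t 8.65 p [ 0.5467 -0.3076  0.0487] yaw 4.12 tilt [ 2.e-04 -2.e-04 -1.e+00] F [-0.86  0.82  2.89] T [0.17 0.38 0.02] w 0.0243 q [-0.51  0.64  0.06  0.99 -0.    0.99]
shift units [-0.005 -0.004  0.   ]
```

Contact is made: Fz went from -1.8 N to +2.9 N at the expected height. I'll release now.

carry_out --pt "0 0 0 0 -0.3" --pt "0 0 0 0 -0.1" --pt "0 0 0 0 0.2" --pt "0 0 0 0 0.6" --pt "0 0 0 0 0.9" --pt "0 0 0 0 0.9"

```text
clock: 9.25
eef_pos: [0.5467, -0.3076, 0.0483]
tool_rot: [0.999, 0.036, 0.0, 0.0]
ft_force: [-0.9, 0.6, 0.8]
grip_width: 0.0813
```

carry_out --pt "0 0 -0.1 0 0.9" --pt "0 0 -0.3 0 0.9" --pt "0 0 -0.6 0 0.9" --pt "0 0 -0.9 0 0.9" --pt "0 0 -1 0 0.9"

```text
clock: 9.75
eef_pos: [0.5486, -0.3087, 0.153]
tool_rot: [0.999, 0.036, 0.003, 0.002]
ft_force: [0.3, -0.2, 0.9]
grip_width: 0.0812
```

carry_out --pt "0 -0.1 -0.3 0 0.9" --pt "0 -0.3 -0.7 0 0.9" --pt "0 -0.6 -1 0 0.9" --pt "0 -0.9 -1 0 0.9" --pt "0 -1 -1 0 0.9" --pt "0 -1 -1 0 0.9"

```text
clock: 10.35
eef_pos: [0.5392, -0.2065, 0.2481]
tool_rot: [0.999, 0.037, -0.0, -0.0]
ft_force: [0.7, -0.7, -0.2]
grip_width: 0.0812
```

```bash
python3 d.py .506 .2125 .25; python3 -c "
from h import *
m,im=snap('scene','s2.png');m,im=snap('wrist','w2.png')"
```

```text
t 10.35 p [ 0.5392 -0.2065  0.2481] yaw 4.25 tilt [-8.e-04  1.e-04 -1.e+00] F [ 0.75 -0.7  -0.25] T [-0.    0.05 -0.01] w 0.0812 q [-0.37  0.4   0.21  1.38 -0.    1.13]
shift units [-0.02  -4.203 -0.018]
```

View pics/s2.png

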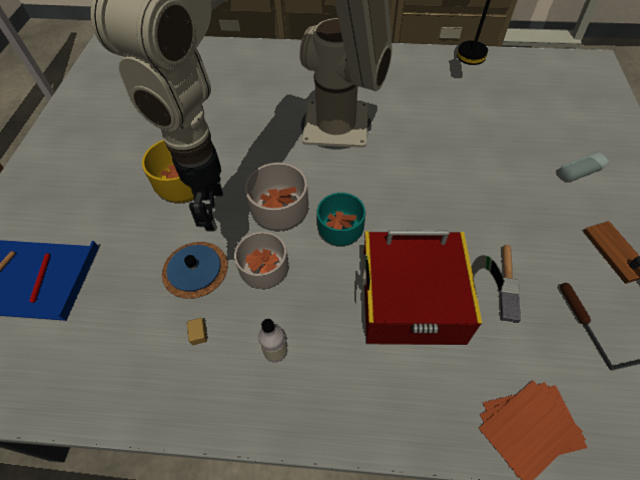

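View pics/w2.png

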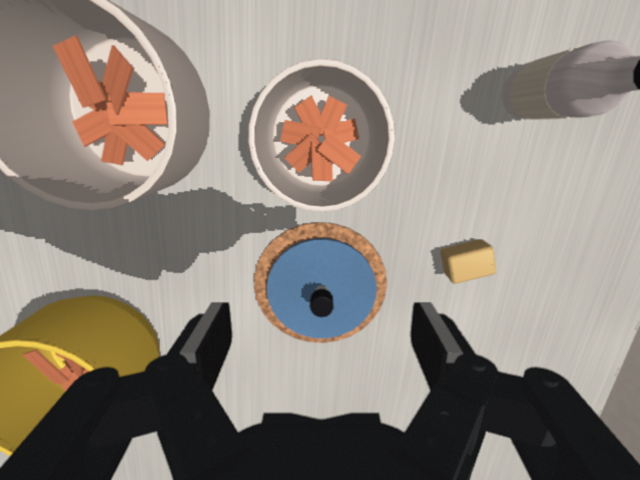

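The scene picture shows the lid flat on the mat at (193,268) with its knob up, and the open crock still in place at (262,260). On to the hatch bar.

carry_out --pt "0 -0.3 0 0 1" --pt "0 -0.7 0 0 1" --pt "0 -1 0 0 1"

```text
clock: 10.75
eef_pos: [0.5319, -0.1081, 0.2471]
tool_rot: [0.999, 0.035, -0.001, -0.0]
ft_force: [0.7, -0.5, -0.2]
grip_width: 0.0856
```

carry_out --pt "0 -0.4 0 0 1" --pt "0 -0.8 0 0 1" --pt "0 -1 0 0 1"

```text
clock: 11.05
eef_pos: [0.5249, -0.007, 0.2473]
tool_rot: [0.999, 0.036, -0.001, -0.0]
ft_force: [1.3, -0.6, -1.2]
grip_width: 0.0853
```

carry_out --pt "0 -0.4 0 0 1" --pt "0 -0.8 0 0 1" --pt "0 -1 0 0 1"

```text
clock: 11.35
eef_pos: [0.518, 0.0928, 0.2473]
tool_rot: [0.999, 0.036, -0.001, -0.0]
ft_force: [0.5, 0.0, -0.1]
grip_width: 0.0856
```

carry_out --pt "0 -0.4 0 0 1" --pt "0 -0.8 0 0 1" --pt "0 -1 0 0 1" --pt "0 -1.0 0 0 1" --pt "0 -1.0 0 0 1"

```text
clock: 11.85
eef_pos: [0.5111, 0.1904, 0.2473]
tool_rot: [0.999, 0.036, -0.001, 0.001]
ft_force: [0.2, -0.4, -0.2]
grip_width: 0.0852
```

```bash
python3 d.py .506 .2125 .163; python3 -c "
from h import *
m,im=snap('wrist','w3.png')
a=np.radians(4.1);x=np.array([np.cos(a),np.sin(a),0]);y=np.array([-x[1],x[0],0])
b=np.array([.506,.2125,.157]);h=b+.19*x;h[2]=.1135
P=[b-.06*y,b,b+.06*y,h-.11*y,h+.11*y,h-.224*x-.11*y,h-.224*x+.11*y];p=proj(m,P);print(p)
for q in p: cv2.circle(im,(int(q[0]),int(q[1])),4,(0,255,0),1)
cv2.imwrite('pics/w3m.png',im[:,:,::-1])"
```

```text
t 11.85 p [0.5111 0.1904 0.2473] yaw 4.1 tilt [-0.0015 -0.0013 -1.    ] F [ 0.17 -0.45 -0.18] T [-0.02 -0.    0.03] w 0.0852 q [ 0.36  0.34  0.11  1.35 -0.    1.86]
shift units [-0.033 -0.225  0.843]
[[315.92132914 304.52725284]
 [315.48103746 222.87420847]
 [314.94857236 125.1959693 ]
 [534.22834046 330.05142052]
 [603.23623952  44.42183148]
 [278.20149045 329.62285455]
 [264.52529215  45.45264058]]
```

View pics/w3m.png

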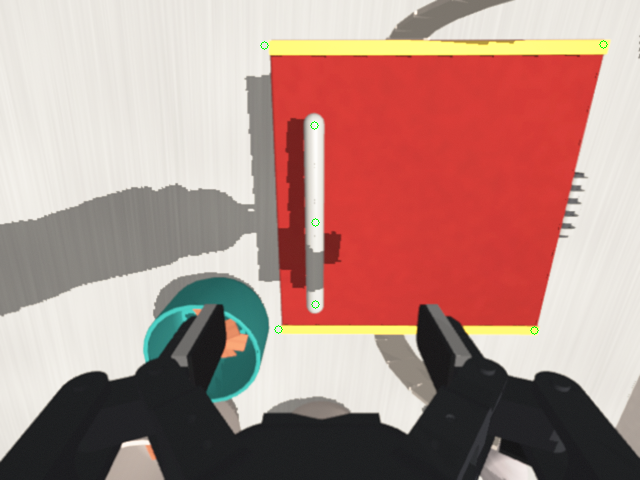

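The wrist picture shows the bar at (315,125) to (315,304), matching my estimate to about 2 px. I'll centre on it and descend.

carry_out --pt "-0.02 -0.12 0 0 1" --pt "-0.03 -0.22 0.1 0 1" --pt "-0.03 -0.22 0.3 0 1" --pt "-0.03 -0.22 0.5 0 1" --pt "-0.03 -0.22 0.65 0 1" --pt "-0.03 -0.22 0.75 0 1" --pt "-0.03 -0.22 0.8 0 1" --pt "-0.03 -0.22 0.8 0 1" --pt "-0.03 -0.22 0.8 0 1"

```text
clock: 12.8
eef_pos: [0.5066, 0.2131, 0.1689]
tool_rot: [0.999, 0.036, 0.001, -0.0]
ft_force: [-0.6, -0.5, -0.4]
grip_width: 0.0852
```

```bash
python3 d.py .506 .2125 .163
```

```text
t 12.8 p [0.5066 0.2131 0.1689] yaw 4.11 tilt [ 1.e-03  4.e-04 -1.e+00] F [-0.61 -0.47 -0.35] T [-0.01 -0.06 -0.02] w 0.0852 q [ 0.4   0.39 -0.02  1.16  0.    1.9 ]
shift units [-0.006  0.005  0.059]
```

carry_out --pt "0 0 0.03 0 0.5" --pt "0 0 0.05 0 0" --pt "0 0 0.05 0 -0.4" --pt "0 0 0.05 0 -0.6" --pt "0 0 0.05 0 -1" --pt "0 0 0.05 0 -1" --pt "0 0 0.05 0 -1" --pt "0 0 0.05 0 -1" --pt "0 0 0.05 0 -1"

```text
clock: 13.7
eef_pos: [0.505, 0.2128, 0.1634]
tool_rot: [0.999, 0.036, -0.001, 0.0]
ft_force: [-5.4, -0.8, 4.4]
grip_width: 0.01
```

```bash
python3 d.py .506 .2125 .163
```

```text
t 13.7 p [0.505  0.2128 0.1634] yaw 4.13 tilt [-2.2e-03 -1.0e-04 -1.0e+00] F [-5.38 -0.77  4.37] T [-0.08  1.12  0.02] w 0.01 q [ 0.4   0.39 -0.03  1.15  0.    1.9 ]
shift units [0.01  0.004 0.004]
```

The bar is gripped. I'll lift along the arc, first to about 0.55 rad.

carry_out --pt "0.0 0 -0.05 0 -1" --pt "0.01 0 -0.09 0 -1" --pt "0.045 0 -0.19 0 -1" --pt "0.08 0 -0.28 0 -1" --pt "0.12 0 -0.37 0 -1" --pt "0.165 0 -0.46 0 -1" --pt "0.21 0 -0.54 0 -1" --pt "0.265 0 -0.62 0 -1" --pt "0.32 0 -0.7 0 -1" --pt "0.38 0 -0.78 0 -1" --pt "0.445 0 -0.855 0 -1" --pt "0.51 0 -0.925 0 -1" --pt "0.51 0 -0.925 0 -1" --pt "0.51 0 -0.925 0 -1"

```text
clock: 15.1
eef_pos: [0.5561, 0.2164, 0.2579]
tool_rot: [0.999, 0.036, -0.001, -0.0]
ft_force: [-7.6, -0.6, 2.9]
grip_width: 0.0099
```

```bash
cat > ang.py <<'E'
from h import *
o=bot.get_obs();M=R.from_quat(o['tool_rot']).as_matrix();g=o['eef_pos']+.006*M[:,2]
a=np.radians(4.1);x=np.array([np.cos(a),np.sin(a),0])
h=np.array([.505,.2128,0])+.19*x;h[2]=.1105
r=g-h;u=-r@x;print('hinge-frame',u.round(4),r[2].round(4),'rad',np.hypot(u,r[2]).round(4),'theta',(np.arctan2(r[2],u)-np.arctan2(46.5,190)).round(3))
E
python3 d.py; python3 ang.py; python3 -c "
from h import *
m,im=snap('scene','s3.png')"
```

```text
t 15.1 p [0.5561 0.2164 0.2579] yaw 4.13 tilt [-1.e-03  4.e-04 -1.e+00] F [-7.61 -0.57  2.91] T [-0.12  1.98 -0.03] w 0.0099 q [0.37 0.44 0.29 1.42 0.   1.87]
hinge-frame 0.1387 0.1414 rad 0.1981 theta 0.555
```

View pics/s3.png

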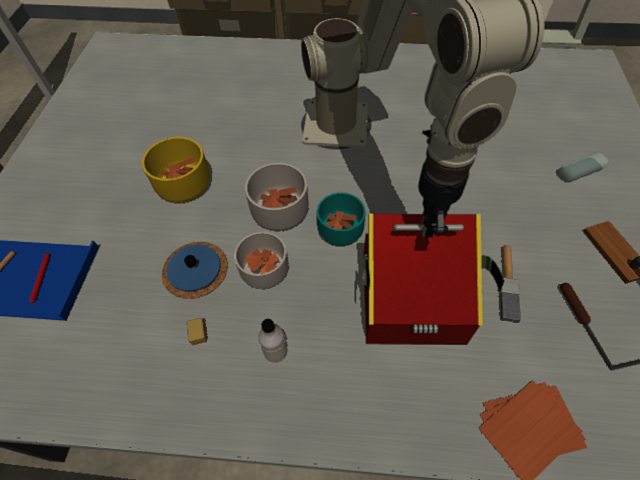

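carry_out --pt "0.06 0 -0.065 0 -1" --pt "0.13 0 -0.13 0 -1" --pt "0.21 0 -0.19 0 -1" --pt "0.29 0 -0.245 0 -1" --pt "0.37 0 -0.295 0 -1" --pt "0.46 0 -0.345 0 -1" --pt "0.545 0 -0.385 0 -1" --pt "0.635 0 -0.425 0 -1" --pt "0.725 0 -0.46 0 -1" --pt "0.82 0 -0.49 0 -1" --pt "0.82 0 -0.49 0 -1" --pt "0.82 0 -0.49 0 -1"

```text
clock: 16.35
eef_pos: [0.6408, 0.2224, 0.3101]
tool_rot: [0.999, 0.036, 0.005, -0.001]
ft_force: [-3.5, 0.0, 8.6]
grip_width: 0.0098
```

```bash
python3 d.py; python3 ang.py; python3 -c "
from h import *
m,im=snap('scene','s4.png');cv2.imwrite('pics/s4c.png',cv2.resize(im[160:360,340:540,::-1],None,fx=3,fy=3))
m,im=snap('top','t4.png');cv2.imwrite('pics/t4c.png',cv2.resize(im[110:270,160:330,::-1],None,fx=3.5,fy=3.5))
snap('wrist','w4.png')"
```

```text
t 16.35 p [0.6408 0.2224 0.3101] yaw 4.09 tilt [ 0.0095  0.0022 -1.    ] F [-3.5   0.    8.62] T [-0.05  0.68  0.03] w 0.0098 q [ 0.33  0.62  0.72  1.66 -0.    1.83]
hinge-frame 0.0538 0.1936 rad 0.2009 theta 1.06
```

View pics/s4c.png

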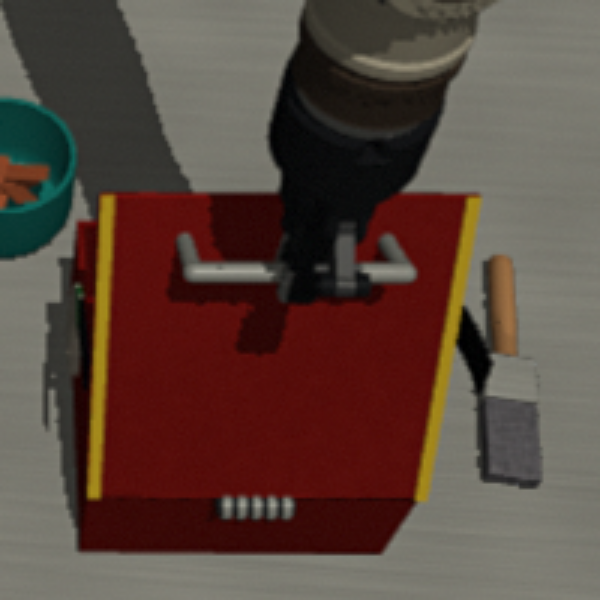

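View pics/t4c.png

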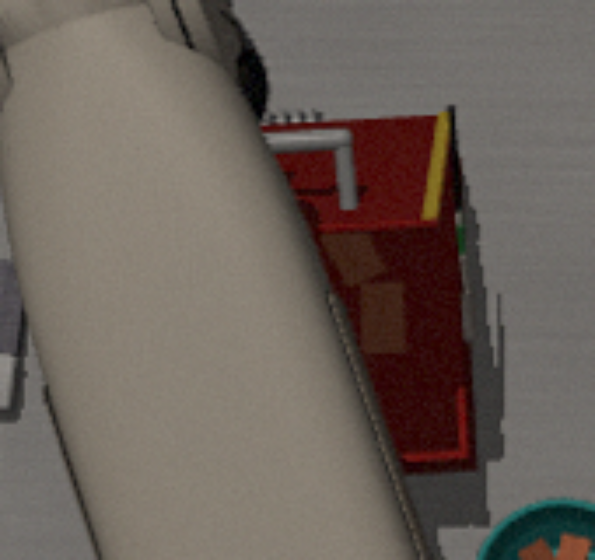

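```bash
cat > hat.py <<'E'
import pickle,sys
from h import *
def tri(u1,m1,u2,m2):
    e1,d1=ray(m1,[u1]);e2,d2=ray(m2,[u2]);d1=d1[0];d2=d2[0]
    s=np.linalg.lstsq(np.c_[d1,-d2],e2-e1,rcond=None)[0]
    a=e1+s[0]*d1;b=e2+s[1]*d2
    return (a+b)/2,np.linalg.norm(a-b)
mt=pickle.load(open('top0.pkl','rb'));ms=pickle.load(open('scene0.pkl','rb'))
a=np.radians(4.1);x=np.array([np.cos(a),np.sin(a),0])
h=np.array([.505,.2128,0])+.19*x;h[2]=.1105
def theta(ut,us):
    p,e=tri(ut,mt,us,ms);r=p-h;u=-r@x
    print(p.round(4),'gap',e.round(4),'u,z',u.round(4),r[2].round(4),'len',np.hypot(u,r[2]).round(4),'th(raw)',np.arctan2(r[2],u).round(3))
E
python3 -c "
from hat import *
theta((160+432/3.5,110+219/3.5),(340+107/3,160+196/3))
theta((160+348/3.5,110+138/3.5),(340+186/3,160+271/3))
theta((160+450/3.5,110+113/3.5),(340+94/3,160+498/3))
"
```

```text
[0.5997 0.1116 0.3032] gap 0.0023 u,z 0.1027 0.1927 len 0.2184 th(raw) 1.081
[0.646  0.1587 0.299 ] gap 0.0004 u,z 0.0533 0.1885 len 0.1959 th(raw) 1.296
[0.7085 0.1184 0.1136] gap 0.0052 u,z -0.0062 0.0031 len 0.0069 th(raw) 2.685
```

View pics/w4.png

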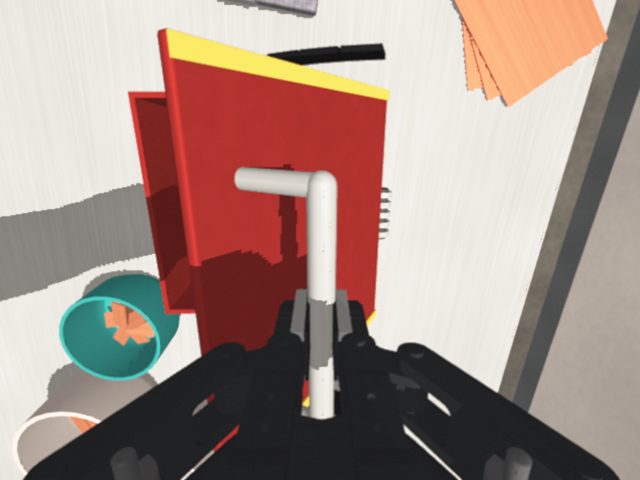

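The hatch is at about 1.06 rad by both the bar end and the hatch corner, so it is past balance, in the black and still gripped. I'll bring it back to about 0.78.

carry_out --pt "-0.05 0 0.015 0 -1" --pt "-0.11 0 0.04 0 -1" --pt "-0.16 0 0.06 0 -1" --pt "-0.2 0 0.08 0 -1" --pt "-0.25 0 0.1 0 -1" --pt "-0.29 0 0.12 0 -1" --pt "-0.34 0 0.14 0 -1" --pt "-0.38 0 0.165 0 -1" --pt "-0.43 0 0.19 0 -1" --pt "-0.47 0 0.21 0 -1" --pt "-0.5 0 0.23 0 -1" --pt "-0.5 0 0.23 0 -1" --pt "-0.5 0 0.23 0 -1"

```text
clock: 17.8
eef_pos: [0.5903, 0.2188, 0.2862]
tool_rot: [0.999, 0.036, 0.004, -0.001]
ft_force: [-4.4, 0.3, 7.7]
grip_width: 0.0098
```

```bash
python3 d.py; python3 ang.py; python3 -c "
from h import *
m,im=snap('scene','s5.png');cv2.imwrite('pics/s5c.png',cv2.resize(im[160:360,340:540,::-1],None,fx=3,fy=3))
m,im=snap('top','t5.png');cv2.imwrite('pics/t5c.png',cv2.resize(im[110:270,160:330,::-1],None,fx=3.5,fy=3.5))
snap('wrist','w5.png')"
```

```text
t 17.8 p [0.5903 0.2188 0.2862] yaw 4.11 tilt [ 0.0072  0.0016 -1.    ] F [-4.43  0.26  7.74] T [-0.11  0.63 -0.02] w 0.0098 q [ 0.36  0.5   0.46  1.52 -0.    1.85]
hinge-frame 0.1044 0.1697 rad 0.1993 theta 0.779
```

View pics/s5c.png

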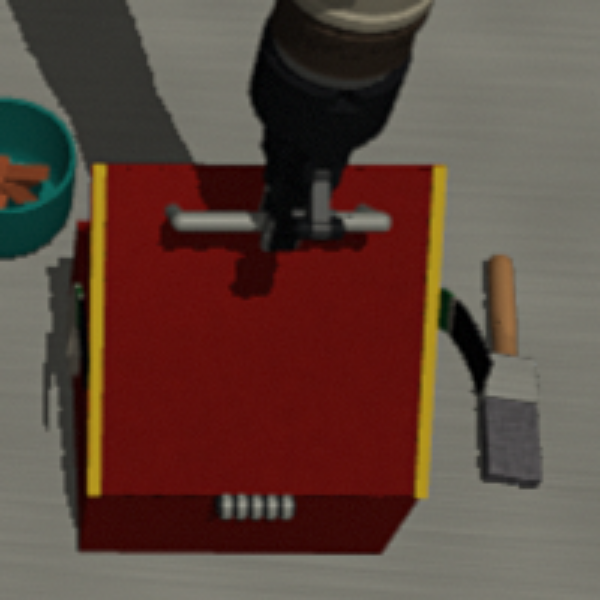

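View pics/t5c.png

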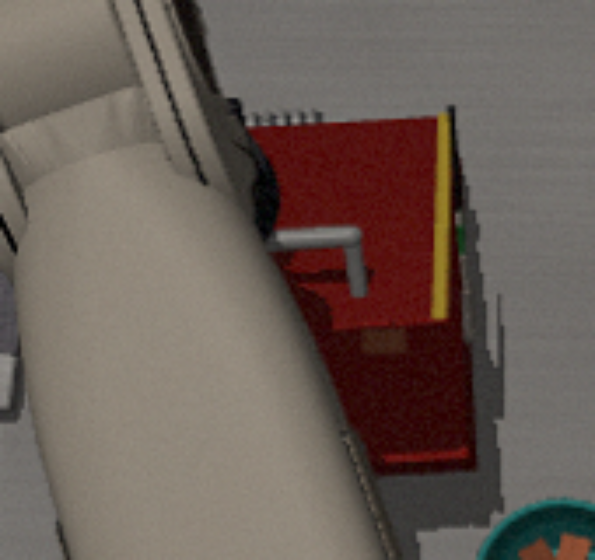

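View pics/w5.png

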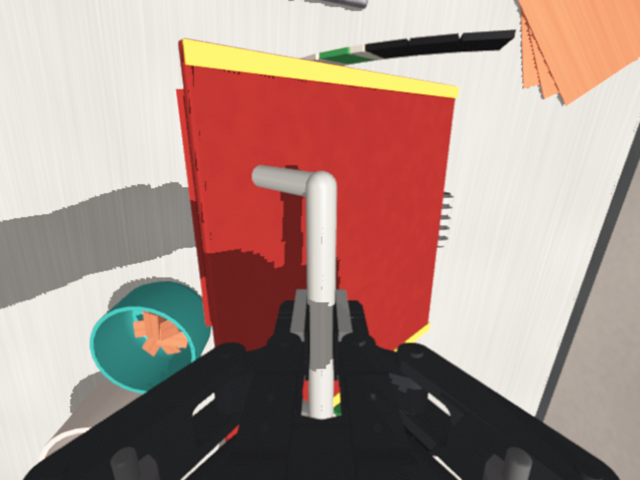

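```bash
python3 d.py; python3 -c "
from hat import *
theta((160+440/3.5,110+318/3.5),(340+99/3,160+166/3))
theta((160+357/3.5,110+236/3.5),(340+171/3,160+219/3))
" ; python3 -c "
import cv2
im=cv2.imread('pics/w5.png')[20:120,260:460];cv2.imwrite('pics/w5c.png',cv2.resize(im,None,fx=4,fy=4,interpolation=2))
im=cv2.imread('pics/s5.png')[240:300,460:520];cv2.imwrite('pics/s5d.png',cv2.resize(im,None,fx=8,fy=8,interpolation=2))"
```

```text
t 17.95 p [0.5903 0.2188 0.2862] yaw 4.11 tilt [ 0.0071  0.0015 -1.    ] F [-5.45 -0.88  7.73] T [-0.16  0.65  0.  ] w 0.0097 q [ 0.36  0.5   0.46  1.52 -0.    1.85]
[0.5501 0.1086 0.2665] gap 0.0016 u,z 0.1525 0.156 len 0.2181 th(raw) 0.797
[0.5948 0.154  0.2769] gap 0.0015 u,z 0.1046 0.1664 len 0.1965 th(raw) 1.01
```

View pics/s5d.png

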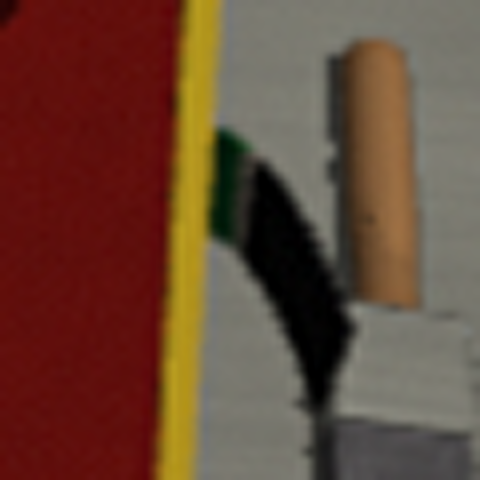

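View pics/w5c.png

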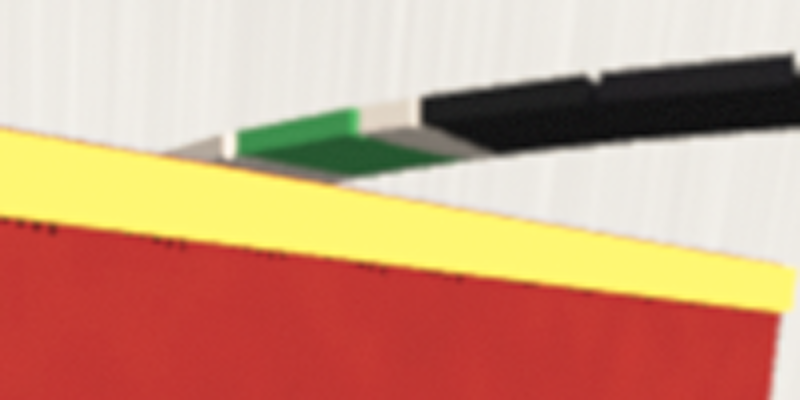

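Three estimates put the hatch at about 0.77 to 0.78 rad, and the yellow edge cuts through the green in both pictures. One last check of the bystanders before I hand in.

```bash
python3 -c "
import cv2,numpy as np
a=cv2.imread('pics/scene0.png').astype(int);b=cv2.imread('pics/s5.png').astype(int);c=cv2.imread('pics/s2.png').astype(int)
for n,(x0,y0,x1,y1) in dict(bottle=(255,315,290,365),wax=(185,315,210,345),brush=(500,243,522,323),crockbase=(236,270,290,290),lid_s2=(160,240,230,298)).items():
    r=c if n.endswith('s2') else a
    d=abs(r-b)[y0:y1,x0:x1].sum(2);print(n,d.mean().round(1),(d>90).mean().round(3))
"
```

```text
bottle 21.2 0.0
wax 20.7 0.0
brush 19.7 0.0
crockbase 48.2 0.173
lid_s2 10.0 0.016
```

View pics/s5.png

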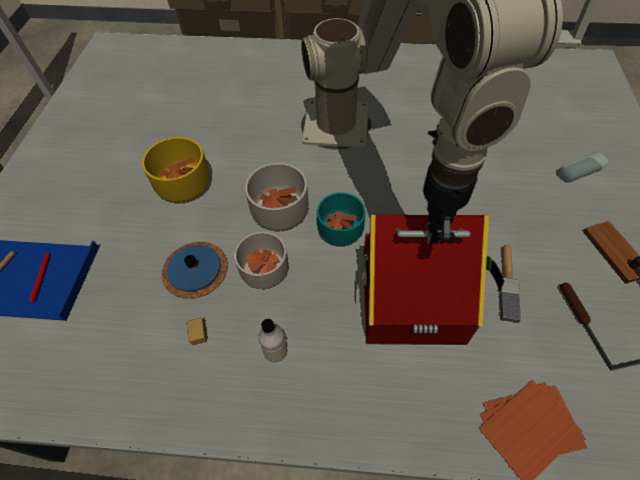

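```bash
python3 -c "
from workcell import order
print(order.job_done())"; python3 d.py; python3 ang.py
```

```text
the job is handed in; nothing more can be done
None
the job is handed in; nothing more can be done
the job is handed in; nothing more can be done
```

The job is handed in, with about 18 s of the 61 s used. I lifted the lid off the small white crock by its knob, set it down knob up at the centre of the cork mat, and let go once the force reading showed contact. I then gripped the hatch bar, raised the hatch to about 1.06 rad (in the black, short of the stop) and brought it back. I finished still holding the bar.

**Last checks**
- **Hatch angle:** the arm pose gave 0.779 rad, and the cameras gave about 0.77 to 0.78. The yellow edge sits against the green band in the pictures.
- **Grip:** the fingers are shut on the bar at 9.8 mm.
- **Bystanders:** the pictures show no change to the bottle, wax block or brush, and the lid is still flat on the mat.

**Checks that disagreed**
- **Bar slip:** near the top of the swing the bar sat about 5 mm nearer the fingertips than at the start. At the end it was still about 3 mm nearer, within the pads.
- **Wrist force:** the final readings had a steady 5 to 9 N preload, well under the limit.
- **Crock:** the automatic picture comparison flagged 17% of the patch around the crock's base. I put this down to the lid no longer being there; by eye the crock stands where it did, but I did not measure it again.

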